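# Stock the brush-head carousel

### The arm

A 6-joint arm with a two-finger parallel gripper is mounted at the origin on the work surface. World frame = base frame: x ahead of the robot, y to its left, z up, the work surface at z = 0. Lengths are in m, angles in rad, forces in N, time in s.
With the tool pointing down it reaches from about 0.3 to 0.95 m from the base axis. Payload 3.1 kg.
Tool frame: the origin (TCP) lies midway between the tips of the shut fingers; the grasp point (between the pads) lies behind it (grasp_offset is the y of the grasp point in the tool frame, in m); y points along the fingers, z is the direction in which the jaws open and shut, and the axes are right-handed (so a half turn about y gives the same grasp; the last joint's range is limited). The gripper opens to 85 mm and grips with 20 to 120 N. Pads are 22 mm wide; open, the fingers measure 114 mm over their backs; the gripper's body (76 mm by 85 mm) begins 54 mm behind the grasp point. The pads swing forward as they close: fully open they stand 13 mm farther back than shut.
Start: joints at [1.252, 0.308, 1.634, -0, 1.2, -0.07], TCP at [0.154, 0.606, 0.231] pointing down, gripper open.
Joint ranges: [-3.06, 3.06], [-0.79, 1.96], [0.05, 2.63], [-1.19, 4.34], [0.05, 2.64], [-2.94, 2.94]. Speed limits (rad/s): [2.79, 2.79, 3.14, 3.14, 3.14, 3.14].

### API

Orientations are given as a rotation vector (axis times angle).
In Python, from rig import movep, servo_line, move_j, gripper_open, close_gripper, dwell, inverse_kinematics, get_obs, snapshot, Unreachable, sign_off, grasp_offset gives the robot as it stands. Calls block until the motion is done:
- movep(position, orientation): joint-space move of the TCP to a pose.
- servo_line(position, ori=None, max_speed=0.15, contact_N=None): straight line of the TCP; ori=None keeps the orientation; max_speed is the mean speed in m/s. With contact_N (N) it stops when the force on the tool has changed by that much, and returns True; else False.
- move_j(angles): joint-space move.
- gripper_open() and close_gripper(strength=None): open the fingers fully, or close them until they stop; strength is the grip in N (None keeps the last).
- dwell(seconds).
- inverse_kinematics(position, orientation): joint angles nearest the present ones, or None.
- get_obs(): the state.
- snapshot(name): name is "scene" or "top"; returns a dict with "color" (420x560x3 uint8, blue, green, red), "z_map" (420x560 float32, m along the optical axis (not along the pixel's ray), 0 where there is no reading), "fx", "fy", "cx", "cy" (pixels), "extrinsics" (4x4, takes a point from camera to world coordinates). Camera axes: x right, y up, looking along -z (the intrinsics and any distortion apply to the point x, -y, -z); pixel columns grow to the right and rows downward; lengths in m; the calibration is good to about 2 mm. A picture is of the moment at which its call begins.
A pose or a line that the arm cannot do raises Unreachable and nothing moves.
- sign_off(): hands the job in, once; it reports no verdict.
The state is a dict: "t": time; "qpos": joint angles; "joint_velocities": joint speeds; "joint_torque": joint torques, N m; "eef_pos": TCP position; "ee_rot": TCP orientation; "force": force on the tool from outside, world axes, zero at the start; "moment": the same for the moment, N m; "finger_gap": finger opening in m.
Only numpy, scipy, OpenCV 4.12 (cv2) and the standard library are available. Lean on these libraries where they do the work, as an engineer would, in place of code of your own. Each camera call takes 0.05 s, during which the arm holds its last target. There are 200 camera calls.

### The job

Stock the carousel: put every loose brush head of the size that matches its tapered cups (the medium ones) fully down into an empty cup, loading only through the gap in the wire guard. To bring another cup to the gap, lift the sprung T-handle, turn it and the turret to the next station, and let the handle drop fully home. Finish with an empty cup standing at the gap and the handle home, leave the too-large and too-small heads on the shelf, and do not disturb the scrubber or the squeegee.

Things in the scene. Friction and masses are not known exactly. Their poses are not given: they have to be found in the camera images.
- carousel: fixed carousel, 316 mm across: grey base, white turret with six cups, wire guard. Guard: two level steel wires 6 mm thick, 100 and 158 mm from the axis, 147 mm above the shelf (just over the seated heads), posts 158 mm from the axis; left out for 44 degrees each side of the opening, so only the cup there can be loaded. Origin on the shelf on the turret axis, -x towards the opening
- medium1_c (a point): loose medium brush head, orange plastic, 78 mm tall, 90 g, upright with the narrow end down: bristle taper 46 mm across at the foot, 68 mm across 32 mm up; flange 74 mm across, 6 mm thick; on top a round hub 28 mm across and 40 mm tall to grip (38 to 78 mm above the foot). Site: on its axis half-way up (39 mm), z up the axis. 3 or 4 of medium1 to 4 are present, others None
- medium2_c (a point): loose medium brush head, same shape and size as medium1; None if absent. Site on its axis, half-way up (39 mm above its foot)
- medium3_c (a point): loose medium brush head, same shape and size as medium1; None if absent. Site on its axis, half-way up (39 mm above its foot)
- medium4_c (a point): loose medium brush head, same shape and size as medium1; None if absent. Site on its axis, half-way up (39 mm above its foot)
- large_c (a point): look-alike brush head too large for the cups: flange 90 mm across, taper 62 to 84 mm across, 82 mm tall, same hub; stands loose on the shelf. Site on its axis half-way up (41 mm)
- small_c (a point): look-alike brush head too small for the cups: flange 56 mm across, taper 32 to 50 mm across, 72 mm tall, same hub; stands loose on the shelf. Site on its axis half-way up (36 mm)
- loaded1_c (a point): medium brush head (same as medium1) that already sits fully down in a cup at the start and rides round with it. Site on its axis, 39 mm above its foot. Exactly one of loaded1 and loaded2 is present, the other is None
- loaded2_c (a point): medium brush head (same as medium1) that already sits fully down in a cup at the start and rides round with it. Site on its axis, 39 mm above its foot. Exactly one of loaded1 and loaded2 is present, the other is None
- cup0 (a point): on the axis of one of the turret's six equal tapered cups, 60 degrees apart, 100 mm from the turret axis; moves with the turret. Site: where the centre of a fully seated medium head lies, 97 mm above the shelf. Cup floor 58 mm, rim 88 mm above the shelf. A seated head rests on the floor, flange 2 mm above the rim, hub top at 136 mm; the taper centres it from up to 8 mm off
- cup1 (a point): the same point of the next cup, 60 degrees further counter-clockwise seen from above
- cup2 (a point): the same point of the next cup, 60 degrees further counter-clockwise seen from above
- cup3 (a point): the same point of the next cup, 60 degrees further counter-clockwise seen from above
- cup4 (a point): the same point of the next cup, 60 degrees further counter-clockwise seen from above
- cup5 (a point): the same point of the next cup, 60 degrees further counter-clockwise seen from above
- opening (a point): fixed point in the gap of the wire guard, on the robot's side of the carousel, where the centre of a medium head seated in the front cup lies. x points from here to the turret axis, z up
- handle (a point): centre of the black T-handle's grip bar, on the turret's vertical axis: 50 mm long, 18 mm wide, 28 mm tall, its centre 176 mm above the shelf when home; grip it across the 18 mm from above. y of the point runs along the bar, z up. The bar turns with the turret
- plunger (a joint): height of the sprung T-handle, m: 0 fully home, 0.030 at most; spring about 6 N at home, 10 N fully up. A steel pin on its side arm locks the turret at six stations. From 0.020 up the pin is clear and turning the handle turns the turret. Let go between stations it rests on the index ring at about 0.018; within 4 degrees of a station it drops home and centres the turret
- turret (a joint): angle of the turret, rad, counter-clockwise from above positive, no stops; stations at whole multiples of 1.0472 (0 at the start, locked), each with one cup at the opening. Locked play about 0.02 rad
- scrubber: teal battery spin scrubber, 273 mm long, 60 mm thick, lying near the left edge; bystander. Origin on the shelf under its butt end, x along it
- squeegee: small white squeegee lying at the far side, 130 mm handle along x, 200 mm blade; bystander. Origin on the shelf under the handle's middle
Things that resemble listed ones, but are neither listed nor needed, are in the scene too. What is shaped like the part that bears medium1_c but blue or turquoise is not meant.

How it is judged:
At the end, for the whole second after the job is handed in: Every medium head is in a cup (within 8 mm of the seated place, tilt < 0.12 rad), none within 60 mm of the opening; a cup stands within 6 mm of the opening; plunger below 0.004; large and small heads on the shelf (centre below 60 mm), over 150 mm from the turret axis ((distance between medium1_c and cup0 below 0.008 m or distance between medium1_c and cup1 below 0.008 m or distance between medium1_c and cup2 below 0.008 m or distance between medium1_c and cup3 below 0.008 m or distance between medium1_c and cup4 below 0.008 m or distance between medium1_c and cup5 below 0.008 m) and angle between each of medium1_c, medium2_c, medium3_c, medium4_c, loaded1_c, loaded2_c's own z axis and vertical below 0.12 rad and horizontal distance between each of medium1_c, medium2_c, medium3_c, medium4_c, loaded1_c, loaded2_c and opening above 0.06 m and (distance between medium2_c and cup0 below 0.008 m or distance between medium2_c and cup1 below 0.008 m or distance between medium2_c and cup2 below 0.008 m or distance between medium2_c and cup3 below 0.008 m or distance between medium2_c and cup4 below 0.008 m or distance between medium2_c and cup5 below 0.008 m) and (distance between medium3_c and cup0 below 0.008 m or distance between medium3_c and cup1 below 0.008 m or distance between medium3_c and cup2 below 0.008 m or distance between medium3_c and cup3 below 0.008 m or distance between medium3_c and cup4 below 0.008 m or distance between medium3_c and cup5 below 0.008 m) and (distance between medium4_c and cup0 below 0.008 m or distance between medium4_c and cup1 below 0.008 m or distance between medium4_c and cup2 below 0.008 m or distance between medium4_c and cup3 below 0.008 m or distance between medium4_c and cup4 below 0.008 m or distance between medium4_c and cup5 below 0.008 m) and (distance between loaded1_c and cup0 below 0.008 m or distance between loaded1_c and cup1 below 0.008 m or distance between loaded1_c and cup2 below 0.008 m or distance between loaded1_c and cup3 below 0.008 m or distance between loaded1_c and cup4 below 0.008 m or distance between loaded1_c and cup5 below 0.008 m) and (distance between loaded2_c and cup0 below 0.008 m or distance between loaded2_c and cup1 below 0.008 m or distance between loaded2_c and cup2 below 0.008 m or distance between loaded2_c and cup3 below 0.008 m or distance between loaded2_c and cup4 below 0.008 m or distance between loaded2_c and cup5 below 0.008 m) and horizontal distance between any of cup0, cup1, cup2, cup3, cup4, cup5 and opening below 0.006 m and value of joint plunger below 0.004 m and velocity of joint turret between -0.05 and 0.05 rad/s and horizontal distance between each of large_c, small_c and handle above 0.15 m and height (world z) of large_c between 0.005 and 0.06 m and height (world z) of small_c between 0.005 and 0.06 m); the robot touches nothing.
It fails at once if the scrubber or the squeegee is shoved more than 40 mm (distance of any of scrubber, squeegee from where it was at the start of the episode above 0.04 m).
Of medium1, medium2, medium3, medium4 only 3 to 4 are there at a start; the rules pass over those that are not, and their reading is None.
Of loaded1, loaded2 only 1 to 1 are there at a start; the rules pass over those that are not, and their reading is None.
At some moment in a run one of medium1, medium2, medium3, medium4 may be knocked a few centimetres aside while the robot is not near it.
It also fails if it takes over 210 s, if anything falls off the work surface, if the arm or the gripper's body presses on something with over 40 N, if the wrist force passes 120 N, or if a joint passes its speed limit or range.

## Working session

There is one attempt and no reset: what is moved stays moved. The work goes in short steps, each a Python script; the robot and the scene stay as the last script left them, time stands still between calls to the robot, and variables do not carry over. Pictures are saved under pics/ and viewed, about 12 in all and at most 16, crops included, and the job is handed in when it is done.

```bash
ls; mkdir -p pics
python3 - <<'E'
from rig import *
import cv2,numpy as np
for n in("top","scene"):
    s=snapshot(n); cv2.imwrite(f"pics/{n}0.png",s["color"]); np.savez(f"{n}0.npz",**s)
    print(n,s["fx"],s["cx"],s["cy"],s["extrinsics"].round(3).tolist() if hasattr(s["extrinsics"],'round') else s["extrinsics"])
o=get_obs();print(o["t"],o["eef_pos"],o["ee_rot"],o["finger_gap"],grasp_offset)
E
```

```text
pics
top 391.15108229036446 285.7986822145106 215.8192522381153 [[0.007, 0.995, -0.1, 0.419], [-1.0, 0.007, -0.01, 0.042], [-0.009, 0.101, 0.995, 1.039], [0.0, 0.0, 0.0, 1.0]]
scene 446.83322305518516 278.90645267036865 203.09258689847363 [[0.225, -0.562, 0.796, 1.466], [0.974, 0.124, -0.188, -0.195], [0.007, 0.818, 0.576, 0.802], [0.0, 0.0, 0.0, 1.0]]
0.1 [0.15369458 0.60504287 0.23014649] [-1.56403174  0.1957012  -0.19507452] 0.085569258810529 -0.0187
```

View pics/top0.png

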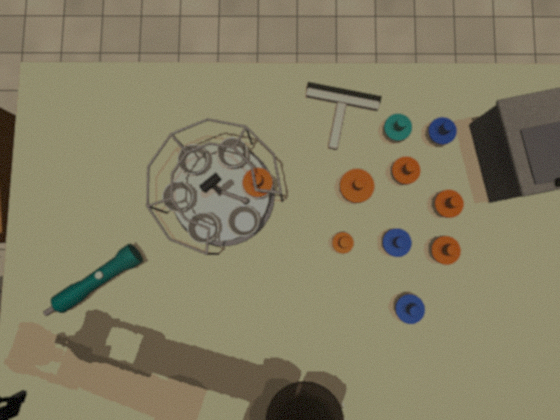

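View pics/scene0.png

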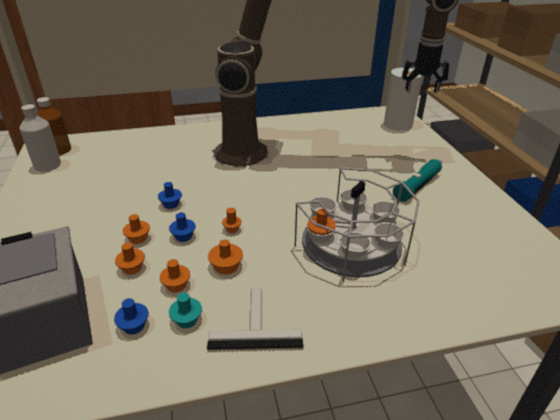

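```bash
cat > h.py <<'E'
from rig import *
import cv2,numpy as np
from scipy.spatial.transform import Rotation
def cloud(s):
    v,u=np.mgrid[:420,:560]; d=s["z_map"]
    P=np.stack([(u-s["cx"])/s["fx"]*d,-(v-s["cy"])/s["fy"]*d,-d],-1)
    E=np.array(s["extrinsics"]); return P@E[:3,:3].T+E[:3,3]
def orange(s):
    h=cv2.cvtColor(s["color"],cv2.COLOR_BGR2HSV)
    return ((h[...,0]<18)&(h[...,1]>150)&(h[...,2]>90)).astype(np.uint8)
def heads(s):
    P=cloud(s); out=[]
    n,L,st,c=cv2.connectedComponentsWithStats(orange(s))
    for i in range(1,n):
        if st[i,4]<60: continue
        Q=P[(L==i)&(s["z_map"]>0)]; Q=Q[(Q[:,2]>.02)&(Q[:,2]<.2)]
        if len(Q)<30: continue
        zt=np.percentile(Q[:,2],97); T=Q[Q[:,2]>zt-.008]
        c2,r=cv2.minEnclosingCircle(Q[:,:2].astype(np.float32))
        m=(T[:,:2].max(0)+T[:,:2].min(0))/2
        out.append((m.round(4),round(zt,4),round(r*2,3),st[i,4],c[i].round(0)))
    return out
def down(a): # jaw axis at world angle a
    z=np.array([np.cos(a),np.sin(a),0]);y=np.array([0,0,-1.])
    return Rotation.from_matrix(np.stack([np.cross(y,z),y,z],1)).as_rotvec()
E
python3 - <<'E'
from h import *
for n in("top","scene"):
    s=dict(np.load(n+"0.npz")); print(n)
    for r in heads(s): print(*r)
    P=cloud(s); h=cv2.cvtColor(s["color"],cv2.COLOR_BGR2HSV)
    near=np.hypot(P[...,0]-.48,P[...,1]-.2)<.25
    z=P[...,2]
    B=P[near&(z>.183)&(z<.2)]
    print("bar",len(B),B.mean(0),cv2.minAreaRect(B[:,:2].astype(np.float32)) if len(B)>3 else '')
    W=P[near&(z>.14)&(z<.155)][:,:2]
    R=P[near&(z>.082)&(z<.094)][:,:2]
    for X in(W,R):
        f=lambda p:np.hypot(*(X-p[:2]).T)-p[2]
        print(len(X),X.min(0),X.max(0))
    A=P[near&(z>.158)&(z<.175)]; print("arm pts",len(A)); 
    np.save("near_%s.npy"%n,P[near])
E
```

```text
top
[ 0.6432 -0.2576] 0.0803 0.072 550 [406. 170.]
[0.5977 0.1167] 0.1379 0.06 269 [263. 178.]
[ 0.6004 -0.1297] 0.0838 0.088 867 [357. 185.]
[0.5965 0.1329] 0.1367 0.068 223 [250. 185.]
[ 0.5555 -0.3663] 0.0803 0.074 559 [448. 203.]
[ 0.4537 -0.094 ] 0.0745 0.053 329 [342. 242.]
[ 0.4358 -0.3555] 0.0802 0.073 580 [445. 250.]
bar 191 [0.57924978 0.2202654  0.18958197] ((0.5799761414527893, 0.2208467423915863), (0.018731556832790375, 0.04936440289020538), 41.16682052612305)
1544 [0.42029024 0.06207971] [0.72956767 0.37532905]
1009 [0.42052885 0.0634148 ] [0.71873297 0.37095205]
arm pts 20
scene
[-0.1397 -0.6576] 0.163 0.074 164 [ 48. 114.]
[ 0.462  -0.1084] 0.0475 0.057 124 [231. 223.]
[0.6084 0.1315] 0.1054 0.099 82 [330. 223.]
[ 0.4469 -0.3579] 0.0458 0.076 271 [136. 230.]
[0.6707 0.0934] 0.145 0.111 132 [317. 229.]
[ 0.6048 -0.1323] 0.0797 0.092 589 [225. 255.]
[ 0.5598 -0.3679] 0.0777 0.028 68 [127. 246.]
[ 0.5639 -0.3694] 0.0489 0.076 346 [130. 260.]
[ 0.6466 -0.2608] 0.0763 0.078 458 [174. 275.]
bar 81 [0.58628391 0.21682705 0.18681134] ((0.5852487087249756, 0.21719592809677124), (0.017183296382427216, 0.0505521222949028), 43.661651611328125)
986 [0.42578094 0.05871244] [0.72957435 0.37332915]
738 [0.42062245 0.05971346] [0.72426661 0.3692039 ]
arm pts 54
```

Run:
```python
from h import *
# rectified ortho height map of the carousel from top+scene clouds, 1px=0.5mm
im=np.zeros((420*1,800,3),np.uint8)
out=[]
for n in("top","scene"):
    s=dict(np.load(n+"0.npz"));P=cloud(s);I=np.zeros((400,400,3),np.uint8)
    u=((.42-(P[...,1]-0.0))/.001).astype(int);v=((.67-P[...,0])/.001).astype(int)
    ok=(u>=1)&(u<399)&(v>=1)&(v<399)&(P[...,2]>.05)
    o=np.argsort(P[ok][:,2]);z=P[ok][o][:,2]
    col=cv2.applyColorMap(np.clip((z-.05)/.15*255,0,255).astype(np.uint8)[:,None],cv2.COLORMAP_JET)[:,0]
    for dx in(-1,0,1):
        for dy in(-1,0,1): I[v[ok][o]+dy,u[ok][o]+dx]=col
    out.append(I)
cv2.imwrite("pics/ortho.png",np.hstack(out))
```

```text
(no output)
```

View pics/ortho.png

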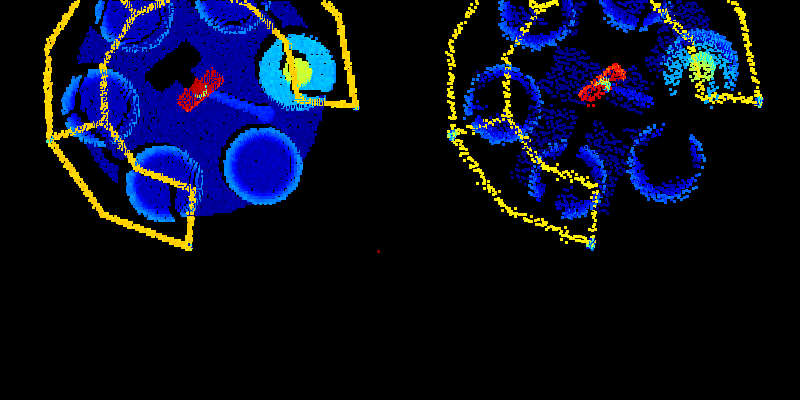

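```bash
cat >> h.py <<'E'
AX=np.array([.5825,.219]); OP=np.array([.506,.155]); TH=np.arctan2(*(OP-AX)[::-1]) # opening dir
G=.0187
def best(xy,z,a): # pick the half-turn whose last joint is most central
    c=[]
    for k in(-1,0,1):
        q=inverse_kinematics([*xy,z],down(a+k*np.pi))
        if q is not None: c.append((abs(q[5]),a+k*np.pi))
    return min(c)[1]
E
python3 - <<'E'
from h import *
print(np.degrees(TH))
for xy,z,a in[(AX,.16,TH),(AX,.19,TH+np.pi/3),(AX,.16,TH+2*np.pi/3),(AX,.16,TH+np.pi),(OP,.102,TH+np.pi/2),(OP,.21,TH+np.pi/2)]+[(p,z,a) for p in((.645,-.259),(.5577,-.367),(.441,-.3567)) for z in(.044,.22) for a in(0,np.pi/2)]:
    print(xy,z,round(np.degrees(a)),end=' ')
    for k in(-2,-1,0,1):
        q=inverse_kinematics([*xy,z],down(a+k*np.pi)); print(k,None if q is None else q[5].round(2),end='; ')
    print()
E
```

```text
-140.08410340959446
[0.5825 0.219 ] 0.16 -140 -2 2.73; -1 -0.41; 0 2.73; 1 -0.41; 
[0.5825 0.219 ] 0.19 -80 -2 1.69; -1 -1.45; 0 1.69; 1 -1.45; 
[0.5825 0.219 ] 0.16 -20 -2 0.64; -1 -2.5; 0 0.64; 1 -2.5; 
[0.5825 0.219 ] 0.16 40 -2 -0.41; -1 2.73; 0 -0.41; 1 2.73; 
[0.506 0.155] 0.102 -50 -2 1.09; -1 -2.05; 0 1.09; 1 -2.05; 
[0.506 0.155] 0.21 -50 -2 1.09; -1 -2.05; 0 1.09; 1 -2.05; 
(0.645, -0.259) 0.044 0 -2 -0.44; -1 2.7; 0 -0.44; 1 2.7; 
(0.645, -0.259) 0.044 90 -2 -2.02; -1 1.13; 0 -2.02; 1 1.13; 
(0.645, -0.259) 0.22 0 -2 -0.44; -1 2.7; 0 -0.44; 1 2.7; 
(0.645, -0.259) 0.22 90 -2 -2.02; -1 1.13; 0 -2.02; 1 1.13; 
(0.5577, -0.367) 0.044 0 -2 -0.65; -1 2.49; 0 -0.65; 1 2.49; 
(0.5577, -0.367) 0.044 90 -2 -2.22; -1 0.92; 0 -2.22; 1 0.92; 
(0.5577, -0.367) 0.22 0 -2 -0.65; -1 2.49; 0 -0.65; 1 2.49; 
(0.5577, -0.367) 0.22 90 -2 -2.22; -1 0.92; 0 -2.22; 1 0.92; 
(0.441, -0.3567) 0.044 0 -2 -0.76; -1 2.38; 0 -0.76; 1 2.38; 
(0.441, -0.3567) 0.044 90 -2 -2.33; -1 0.81; 0 -2.33; 1 0.81; 
(0.441, -0.3567) 0.22 0 -2 -0.76; -1 2.38; 0 -0.76; 1 2.38; 
(0.441, -0.3567) 0.22 90 -2 -2.33; -1 0.81; 0 -2.33; 1 0.81;
```

```bash
cat >> h.py <<'E'
def find():
    H=[r for r in heads(snapshot("top")) if r[0][1]<0.03 and .05<r[1]<.1 and .064<r[2]<.081]
    return [r[0]+[.002,-.001] for r in H]
def pick(xy,a=0.):
    a=best(xy,.25,a); o=down(a)
    movep([*xy,.25],o); servo_line([*xy,.075],o,.25); servo_line([*xy,.046],o,.08)
    close_gripper(50); g=get_obs(); print("grip",g["finger_gap"],g["t"])
    servo_line([*xy,.25],o,.2); print("lifted gap",get_obs()["finger_gap"],get_obs()["force"])
def place():
    a=best(OP,.25,TH+np.pi/2); o=down(a)
    movep([*OP,.25],o); servo_line([*OP,.125],o,.2)
    hit=servo_line([*OP,.103],o,.05,contact_N=12)
    g=get_obs(); print("place hit",hit,g["eef_pos"],g["force"],g["t"])
def release():
    gripper_open(); p=get_obs()["eef_pos"]; servo_line([p[0],p[1],.26],None,.2)
E
python3 - <<'E'
from h import *
H=find();print(H)
o=get_obs(); 
movep([.2,.55,.33],o["ee_rot"])
p=H[1]; 
movep([*p,.32],down(best(p,.25,0)))
pick(p)
s=snapshot("scene");cv2.imwrite("pics/a.png",s["color"])
place()
s=snapshot("scene");cv2.imwrite("pics/b.png",s["color"][100:320,200:560])
E
```

```text
[array([ 0.6446, -0.2589]), array([ 0.5575, -0.3664]), array([ 0.4379, -0.3553])]
grip 0.02667548120218931 6.4417
lifted gap 0.026616843199259683 [ 0.54518419  0.13899778 -2.22692611]
place hit True [0.50639682 0.15514265 0.10371908] [-0.06112585  0.8021247   2.46147318] 10.8
```

Run:
```python
from h import *
release()
t=snapshot("top");s=snapshot("scene")
for r in heads(t)+heads(s): 
    if r[0][1]>.05: print(*r)
cv2.imwrite("pics/c.png",np.hstack([cv2.resize(t["color"][110:270,130:310],None,fx=2,fy=2),cv2.resize(s["color"][150:310,270:450],None,fx=2,fy=2)]))
```

```text
[0.5998 0.1168] 0.1383 0.063 268 [263. 177.]
[0.5054 0.1307] 0.1004 0.053 145 [253. 219.]
[0.5119 0.1718] 0.0968 0.06 84 [330. 203.]
[0.5968 0.1133] 0.1442 0.122 117 [319. 209.]
[0.6003 0.1415] 0.1003 0.099 82 [330. 223.]
[0.6711 0.0933] 0.1447 0.11 138 [317. 229.]
```

View pics/c.png

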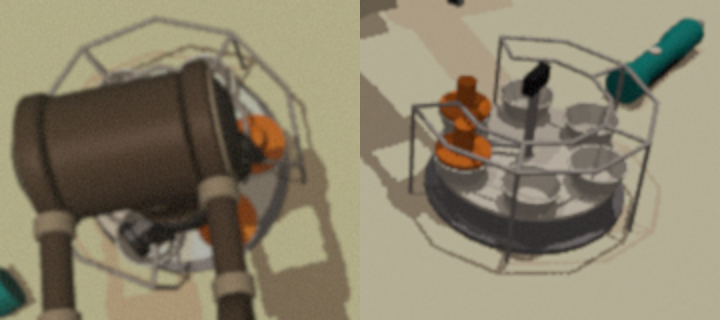

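```bash
cat >> h.py <<'E'
def turn(i):
    a0=TH+i*np.pi/3
    c=[]
    for k in(-2,-1,0,1,2):
        q=inverse_kinematics([*AX,.185],down(a0+k*np.pi+.52))
        if q is not None: c.append((abs(q[5]),a0+k*np.pi))
    a=min(c)[1]; a1=a+np.pi/3
    movep([*AX,.28],down(a)); servo_line([*AX,.159],down(a),.15)
    close_gripper(80); g=get_obs(); print("bar grip",g["finger_gap"],g["force"],g["eef_pos"],g["qpos"][5])
    servo_line([*AX,.186],down(a),.06); g=get_obs(); print("up",g["force"],g["eef_pos"])
    for f in np.linspace(0,1,5)[1:]: movep([*AX,.186],down(a+f*np.pi/3))
    g=get_obs(); print("turned",g["force"],g["moment"],g["qpos"][5])
    servo_line([*AX,.159],down(a1),.06); g=get_obs(); print("down",g["force"],g["eef_pos"],g["finger_gap"])
    gripper_open(); servo_line([*AX,.30],down(a1),.2); print("t",get_obs()["t"])
E
python3 - <<'E'
from h import *
turn(0)
o=get_obs();movep([.45,-.02,.35],down(best([.45,-.02],.35,0)))
t=snapshot("top");s=snapshot("scene")
for r in heads(t): print(*r)
cv2.imwrite("pics/d.png",np.hstack([cv2.resize(t["color"][110:270,130:310],None,fx=2,fy=2),cv2.resize(s["color"][150:310,270:450],None,fx=2,fy=2)]))
E
```

```text
bar grip 0.01705780982644332 [-4.74528677 -3.61043884  4.58553741] [0.58107369 0.21778133 0.15961046] -0.40707865169101404
up [-1.38262809 -5.41260372 -8.96932883] [0.58099549 0.21781557 0.18493264]
turned [-4.1830462  -1.024589   -9.44334504] [-0.40195168  0.53053323  0.03530355] -1.44847576932305
down [-5.97575051  0.03014641 -4.68295911] [0.58184725 0.21959135 0.15973424] 0.017115926415271928
t 19.5833
[0.6826 0.1863] 0.1384 0.04 84 [229. 141.]
[0.6813 0.1619] 0.0996 0.038 84 [242. 148.]
[0.665 0.188] 0.1372 0.066 296 [229. 157.]
[ 0.6423 -0.2574] 0.0798 0.073 567 [406. 170.]
[0.5979 0.1166] 0.1384 0.062 286 [263. 178.]
[ 0.6059 -0.1295] 0.0841 0.084 374 [358. 177.]
[0.5947 0.1331] 0.1354 0.069 217 [250. 185.]
[ 0.4359 -0.3547] 0.0801 0.073 593 [445. 250.]
```

View pics/d.png

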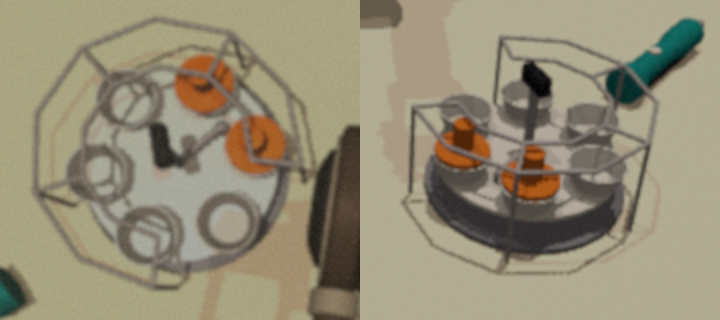

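```bash
sed -i 's/AX=np.array(\[.5825,.219\])/AX=np.array([.5815,.2185])/' h.py
python3 - <<'E'
from h import *
H=find();print(H)
p=min(H,key=lambda p:p[0])
pick(p);place();release()
turn(1)
movep([.45,-.02,.35],down(best([.45,-.02],.35,0)))
t=snapshot("top");s=snapshot("scene")
for r in heads(t): print(*r)
cv2.imwrite("pics/e.png",np.hstack([cv2.resize(t["color"][110:270,130:310],None,fx=2,fy=2),cv2.resize(s["color"][150:310,270:450],None,fx=2,fy=2)]))
E
```

```text
[array([ 0.6445, -0.2586]), array([ 0.4379, -0.3559])]
grip 0.026930552560558534 24.1667
lifted gap 0.02711508007347724 [-0.43586449  0.206565   -0.74295319]
place hit True [0.50637298 0.15513895 0.1037039 ] [-0.2396554  -0.47853204  2.36084178] 28.4417
bar grip 0.016940804668827577 [-2.06277365  3.63623052  2.25995139] [0.5814856  0.21949134 0.1595701 ] 1.6844972073780518
up [ 3.30789826  5.77178492 -9.59276956] [0.58136845 0.21938532 0.18373923]
turned [-0.1194052   8.72042065 -9.02073298] [ 1.1257469  -0.45701152  0.00294797] 0.6370104672858897
down [-4.42956747  6.96057301  4.00992366] [0.58045407 0.22069725 0.15956343] 0.016438539604467544
t 36.35
[0.6821 0.188 ] 0.1385 0.042 91 [229. 141.]
[0.682  0.1619] 0.1002 0.039 86 [241. 148.]
[0.651  0.2817] 0.1371 0.07 381 [194. 161.]
[0.6658 0.1878] 0.1374 0.067 289 [228. 156.]
[ 0.6427 -0.2576] 0.0799 0.074 564 [406. 170.]
[0.5987 0.1177] 0.1382 0.062 271 [262. 178.]
[ 0.6058 -0.1296] 0.0838 0.084 376 [358. 177.]
[0.5962 0.1341] 0.1363 0.068 227 [250. 185.]
```

View pics/e.png

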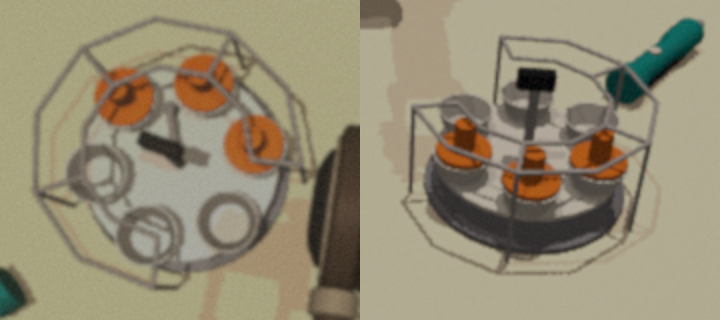

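```bash
sed -i 's/AX=np.array(\[.5815,.2185\])/AX=np.array([.581,.2193])/; s/TH=np.arctan2.*# op/TH=np.radians(-140.1) # op/' h.py
python3 - <<'E'
from h import *
H=find();print(H)
p=H[0]
pick(p);place();release()
turn(2)
movep([.45,-.15,.35],down(best([.45,-.15],.35,0)))
dwell(.5)
t=snapshot("top");s=snapshot("scene")
for r in heads(t): print(*r)
P=cloud(t);B=P[(np.hypot(P[...,0]-.58,P[...,1]-.22)<.04)&(P[...,2]>.17)]
print("bar top",np.percentile(B[:,2],[50,90]))
cv2.imwrite("pics/f.png",np.hstack([cv2.resize(t["color"][110:270,130:310],None,fx=2,fy=2),cv2.resize(s["color"][150:310,270:450],None,fx=2,fy=2)]))
cv2.imwrite("pics/g.png",s["color"])
E
```

```text
[array([ 0.6447, -0.259 ])]
grip 0.026779221160687795 40.7333
lifted gap 0.026673717660502267 [-0.53452881 -0.02407286 -1.31164009]
place hit True [0.50636854 0.15516429 0.10370559] [-0.01296824  0.05036987  3.36851256] 44.75
bar grip 0.01684925549097664 [-5.2904518   1.11819168  5.56178081] [0.5800356  0.21976518 0.15955693] 0.6416288491670031
up [-2.19937561  4.99522287 -9.32873874] [0.57997025 0.21966818 0.18507449]
turned [-2.93192584  4.60484535 -9.34819485] [0.72334544 0.22668805 0.00097983] -0.405846783572607
down [-6.49024172  3.62222678 -0.61543382] [0.5794677  0.219584   0.15962434] 0.0171230674681672
t 52.55
[0.6813 0.1876] 0.1378 0.041 86 [229. 141.]
[0.6814 0.163 ] 0.0992 0.033 69 [241. 148.]
[0.665  0.1888] 0.1375 0.067 315 [228. 157.]
[0.6511 0.2816] 0.1362 0.07 380 [194. 161.]
[0.598 0.117] 0.138 0.06 269 [262. 178.]
[ 0.6009 -0.1296] 0.0829 0.087 877 [357. 185.]
[0.5957 0.1329] 0.1366 0.069 229 [250. 185.]
[0.563  0.3105] 0.1366 0.069 330 [182. 194.]
[0.5629 0.3279] 0.1389 0.042 79 [166. 192.]
[0.5385 0.3323] 0.0994 0.033 65 [170. 205.]
[ 0.4537 -0.0941] 0.0751 0.054 335 [343. 242.]
bar top [0.1894034  0.19168536]
```

View pics/f.png

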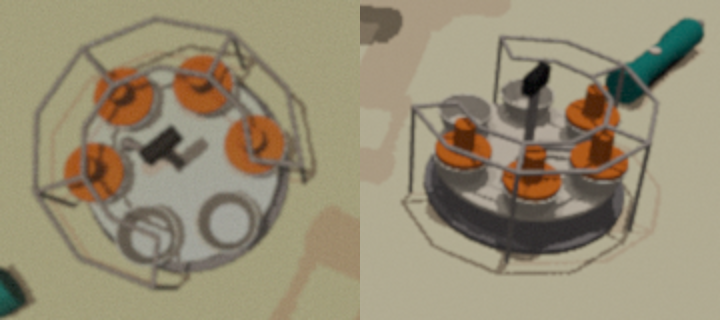

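View pics/g.png

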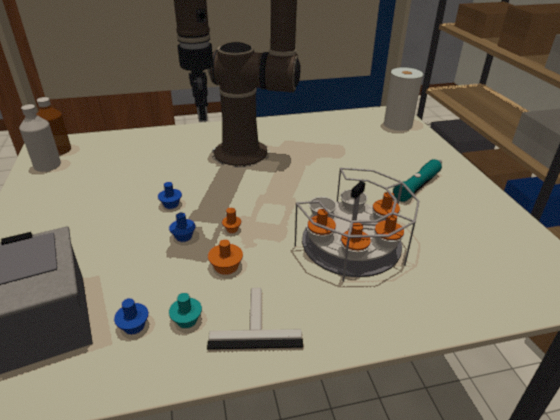

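All four mediums are seated at the same height (hub tops about 137 mm). The empty cup is at the gap, around (228,220) in the zoomed crop. The bar top is at 189 mm, the same as at the start, so the handle is home, and the large and small heads and the bystanders have not moved.

```bash
python3 -c "
from rig import *
sign_off()"
```

```text
the job is handed in; nothing more can be done
```

I loaded the three loose medium heads into empty cups through the gap. After each one I lifted the T-handle and turned the turret 60° counter-clockwise, so an empty cup now stands at the gap. The job was handed in at about 53 s of the 210 s; `sign_off` reports no verdict.

The last checks, on the final pictures:
- **Seated heads:** the top-camera hub tops of the three placed heads and the pre-loaded one read about 136–138 mm, against 136 mm expected. All four look upright in the pictures.
- **Handle:** the bar top measured 189 mm, the same as at the start, so it is home.
- **Other items:** the large and small heads are on the shelf where they began, and the scrubber and squeegee look unmoved. The gripper was parked clear of everything.

No check failed. The two cameras disagreed by about 4 mm at the start, so I worked from averaged positions and corrected the turret axis by about 1.5 mm from the handle grips. I did not separately measure how far the front cup is from the opening; it looked centred in the pictures, as it was at the start.

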